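Roll-test battery cells on a ramp and reject the squashed one

ROBOT

A 7-joint arm with a two-finger parallel gripper is mounted at the origin on a cart in front of the work surface, level with it; the furniture and walls round the work are solid. World frame = base frame: x ahead of the robot, y to its left, z up, the work surface at z = 0. Lengths are in m, angles in rad, forces in N, time in s.
With the tool pointing down it reaches from about 0.425 to 0.925 m from the base axis. Payload 6.8 kg.
Tool frame: the origin (TCP) lies at the very end of the fingers, on their centre line; the grasp point (between the pads) lies 19 mm behind it; z points along the fingers, y is the line along which they close (so a half turn about z gives the same grasp; the last joint's range is limited). The gripper opens to 85 mm and grips with 20 to 120 N. Pads are 22 mm wide; open, the fingers measure 114 mm over their backs; the gripper's body (76 mm by 85 mm) begins 54 mm behind the grasp point. The pads swing forward as they close: fully open they stand 13 mm farther back than shut.
Start: joints at [1.045, 0.477, 0.022, 1.555, -0.011, 1.109, -0.083], TCP at [0.274, -0.617, 0.194] pointing down, gripper open.
Joint ranges: [-2.96, 2.96], [-0.34, 2.1], [-1.41, 1.46], [0.24, 2.44], [-1.37, 4.51], [0.17, 1.92], [-2.96, 2.96]. Speed limits (rad/s): [2.39, 2.39, 3.14, 3.14, 3.14, 3.14, 3.14].

INTERFACE

Orientations are given as a rotation vector (axis times angle).
In Python, from bench import get_obs, viewer, r gives the robot as it stands. The module is installed in compiled form; this text tells all that it offers.
- The arm moves only by the tool play_rows, never from a script. Its argument "commands" is a list that holds one entry, the list of rows, each a list of 5 numbers: the gripper's target within -1 to 1 (shut at 1, half-way at 0, fully open at -1), then the shift along the tool's x, y, z scaled (see below), then the turn about the tool's z scaled (see below). A call has 1 to 12 rows; each row is the pose to reach, as a shift and turn from the pose commanded when the call began, along the tool's axes at that moment; what a row does not reach only later rows make up. The controller multiplies each number of a shift by 0.2 m and each number of a turn by pi/2 rad. A row lasts 1/12 s, in which the tool goes at most 41.7 mm and 7.16 degrees, less where a joint would pass 70% of its speed; a pose out of reach is approached as far as the arm can. A call with a number of a shift or a turn outside -1 to 1 is refused whole. A call with a gripper value outside its range is refused whole. The fingers move at their own pace and stop on an object; "grip_force" is the grip in N (left out, the last holds). Time passes only in rows, so rows that repeat a pose let the fingers close. It gives the time, the measured TCP pose, the force, the opening and the grip force at its end, in the units of the state.
- get_obs(): the state, without advancing time (a new reading comes with each control period).
- viewer.grab_frame(name): name is "scene" or "top" or "wrist"; returns a dict with "pixels" (420x560x3 uint8, red, green, blue), "fovy" (degrees; the focal length in pixels is half the picture's height over the tangent of half this angle, whatever the lens; pixels are square), "cx", "cy" (the principal point, pixels), "distortion" ([k1, k2, p1, p2, k3] as OpenCV has them; the pictures are not rectified), "world_to_cam" (4x4, takes a point from world to camera coordinates); the wrist camera has in their place "hand_eye" (4x4, takes a point from camera to tool coordinates, whose origin is the TCP and whose axes are the flange's). Camera axes: x right, y up, looking along -z (the intrinsics and any distortion apply to the point x, -y, -z); pixel columns grow to the right and rows downward; lengths in m; the calibration is good to about 2 mm. A picture is of the moment at which its call begins: read the wrist's pose just before it. There is no depth.
- r.hand_in(): hands the job in; it is judged then, once.
Trained networks look in a picture, given as the dict that the camera call returned (one of the last four; its "shot" number tells which), for a name from the list of things; names that differ only in an ending like _2 or _b are one class to them, and where a whole thing is asked for, a point or a joint stands for the part that bears it (a point fixed in the world has none). Each returns a list of dicts, best first, with "score" (0 to 1); they miss things now and then, are a little off and sometimes report something else, mostly with a low value. They report only what shows in the picture. A call takes as long as a camera call. They do not tell look-alikes from the thing itself.
- viewer.trace(picture, thing): "pixels" (420x560 bool, what is visible of it) and "rect" ([left, top, right, bottom] in pixels, round what is visible of it).
The state is a dict: "clock": time; "joints": joint angles; "qvel": joint speeds; "tau": joint torques, N m; "tcp_pos": TCP position; "orientation": TCP orientation; "contact_force": force on the tool from outside, world axes, zero at the start; "moment": the same for the moment, N m; "grip_width": finger opening in m; "gripper_force": force on a finger pad.
Only numpy, scipy, OpenCV 4.12 (cv2) and the standard library are available. Lean on these libraries where they do the work, as an engineer would, in place of code of your own. Each camera call takes 0.05 s, during which the arm holds its last target. There are 200 camera calls.

TASK

Roll-test the four cylindrical battery cells that wait on the top deck of the ramp tester: nudge them over the crest and let go, so that the sound ones roll down by themselves into the trough at the foot; do not touch any cell on the lower half of the ramp or in the trough. One cell is squashed and will stay where it stops on the upper ramp: take your fingers off it to see that it stays, then gently slide it sideways off the ramp's open side into the black reject tray. Lift no cell and leave the other things on the bench alone.

Things in the scene. Friction and masses are not known exactly. Their poses are not given: they have to be found in the camera images.
- tester: fixed bare-aluminium roll tester: level top deck, crest, ramp, trough, with a black reject tray at its near side. Origin under it on the bench; x across it (away from the robot), y up along it, yaw within 0.2. Mm in its frame are given as (x, y, z). Metal is smooth (friction about 0.4); fingertips grip a cell better than the metal does. Let go, round cells stop within a few mm on the deck
- crest (a point): middle of the crest edge, (0, 60, 62). The level deck, z 62, reaches from here to y 190, where its end is open; deck, ramp and trough reach from x -43 to x 39
- ramp_middle (a point): middle of the ramp surface, (0, -15, 49). The ramp falls 10 degrees from z 62 at y 60 to z 36 at y -90. Its near edge (x -43) is open down to y -48; beside the rest and the trough runs a near fence, x -47 to -43, top z 56
- fence (a point): top edge of the far fence's inner face, (39, 125, 80). The fence, 4 thick, runs along the whole far side: top z 80 beside the deck, 74 beside ramp and trough. No finger fits between it and a cell's end
- reject_floor (a point): middle of the reject tray's floor, (-96, 20, 30). The tray spans x -144 to -43 and y -45 to 85; its three outer walls rise to z 55; towards the ramp it is open
- trough_floor (a point): middle of the trough's floor, (-2, -130, 22). The trough spans y -170 to -87: a step down from the ramp's foot, closed by an end wall to z 54
- cell_a: one of four grey cylindrical battery cells, 65 long, 18 mm diameter, 45 g; origin mid-cell, x along it. Three are round; one (not told which) is squashed: two opposite flats 15 mm apart; it lies on a flat and never rolls on the ramp. All start in a touching row on the deck, lying across the tester, 18.6 mm apart in its y, the first 14 mm short of the crest; order varies
- cell_b: one of four grey cylindrical battery cells, 65 long, 18 mm diameter, 45 g; origin mid-cell, x along it. Three are round; one (not told which) is squashed: two opposite flats 15 mm apart; it lies on a flat and never rolls on the ramp. All start in a touching row on the deck, lying across the tester, 18.6 mm apart in its y, the first 14 mm short of the crest; order varies
- cell_c: one of four grey cylindrical battery cells, 65 long, 18 mm diameter, 45 g; origin mid-cell, x along it. Three are round; one (not told which) is squashed: two opposite flats 15 mm apart; it lies on a flat and never rolls on the ramp. All start in a touching row on the deck, lying across the tester, 18.6 mm apart in its y, the first 14 mm short of the crest; order varies
- cell_d: one of four grey cylindrical battery cells, 65 long, 18 mm diameter, 45 g; origin mid-cell, x along it. Three are round; one (not told which) is squashed: two opposite flats 15 mm apart; it lies on a flat and never rolls on the ramp. All start in a touching row on the deck, lying across the tester, 18.6 mm apart in its y, the first 14 mm short of the crest; order varies
- kapton_roll: amber film tape roll lying flat, 63 diameter x 19 high; bystander, origin under its centre
- solder_spool: spool of solder wire standing, 55 diameter x 44 high; bystander, origin under its centre
- wall_charger: white cube charger, 42 x 42 x 28 high; bystander, origin under its centre
Mind the look-alikes: they are no part of the job. Leave any red look-alike of the cell_d alone.

How it is judged:
On the way:
1. the squashed cell lies still on the upper half of the ramp, past the crest, with no finger on it (y of cell_c in the frame of tester between -0.03 and 0.058 m and x of cell_c in the frame of tester above -0.03 m and linear speed of cell_c below 0.01 m/s and contact force between the fingers and cell_c below 0.2 N), for 0.3 s.
At the end, for the whole second after the job is handed in: the three round cells lie in the trough (centres between step and end wall, under 45 mm high) and the squashed cell lies in the reject tray (centre at least 7 mm outside the ramp's open edge, inside the walls, under 45 mm high), all slower than 20 mm/s (y of cell_a in the frame of tester between -0.17 and -0.09 m and x of cell_a in the frame of tester between -0.043 and 0.039 m and z of each of cell_a, cell_b, cell_d, cell_c in the frame of tester below 0.045 m and linear speed of each of cell_a, cell_b, cell_d, cell_c below 0.02 m/s and y of cell_b in the frame of tester between -0.17 and -0.09 m and x of cell_b in the frame of tester between -0.043 and 0.039 m and y of cell_d in the frame of tester between -0.17 and -0.09 m and x of cell_d in the frame of tester between -0.043 and 0.039 m and x of cell_c in the frame of tester between -0.145 and -0.05 m and y of cell_c in the frame of tester between -0.047 and 0.087 m); the robot touches nothing.
It fails at once if a cell is lifted (its centre rises above 95 mm over the bench, 24 mm over its place on the deck) (height (world z) of any of cell_a, cell_b, cell_c, cell_d above 0.095 m).
It fails at once if a cell is touched by the robot on the lower half of the ramp or in the trough (more than 30 mm down-ramp of the tester's origin) ((y of cell_a in the frame of tester below -0.03 m and x of cell_a in the frame of tester above -0.043 m and contact force between the fingers and cell_a above 0.3 N) or (y of cell_a in the frame of tester below -0.03 m and x of cell_a in the frame of tester above -0.043 m and contact force between the arm and cell_a above 0.3 N) or (y of cell_b in the frame of tester below -0.03 m and x of cell_b in the frame of tester above -0.043 m and contact force between the fingers and cell_b above 0.3 N) or (y of cell_b in the frame of tester below -0.03 m and x of cell_b in the frame of tester above -0.043 m and contact force between the arm and cell_b above 0.3 N) or (y of cell_c in the frame of tester below -0.03 m and x of cell_c in the frame of tester above -0.043 m and contact force between the fingers and cell_c above 0.3 N) or (y of cell_c in the frame of tester below -0.03 m and x of cell_c in the frame of tester above -0.043 m and contact force between the arm and cell_c above 0.3 N) or (y of cell_d in the frame of tester below -0.03 m and x of cell_d in the frame of tester above -0.043 m and contact force between the fingers and cell_d above 0.3 N) or (y of cell_d in the frame of tester below -0.03 m and x of cell_d in the frame of tester above -0.043 m and contact force between the arm and cell_d above 0.3 N)).
It fails at once if a cell is pressed with more than 35 N (contact force between the fingers and cell_a above 35 N or contact force between the fingers and cell_b above 35 N or contact force between the fingers and cell_c above 35 N or contact force between the fingers and cell_d above 35 N).
It fails at once if a bystander is moved more than 20 mm (distance of any of kapton_roll, solder_spool, wall_charger from where it was at the start of the episode above 0.02 m).
It also fails if it takes over 61 s, if anything falls off the work surface, if the arm or the gripper's body presses on something with over 40 N, if the wrist force passes 120 N, or if a joint passes its speed limit or range.

## Working session

There is one attempt and no reset: what is moved stays moved. The work goes in short steps, Python scripts to look and compute and a tool call to move; the robot and the scene stay as the last step left them, time stands still between calls to the robot, and variables do not carry over. Pictures are saved under pics/ and viewed, at most 10 in all, crops included, and the job is handed in when it is done.

Besides the shell and the picture viewer there is one more tool, called after ">>>" as name(argument=value, ...) on one line, values as JSON. play_rows: Moves the arm, as the interface text tells. Shifts and turns lie within -1 to 1; 1 stands for 0.2 m of shift or pi/2 rad of turn. Its arguments: {"type":"object","properties":{"commands":{"type":"array","items":{"type":"array","items":{"type":"array","items":{"type":"number","minimum":-1,"maximum":1}}}},"grip_force":{"type":"number"}},"required":["commands"]}

```bash
mkdir -p pics; cat > h.py <<'E'
import numpy as np, cv2
from bench import get_obs, viewer, r
from scipy.spatial.transform import Rotation as R
def K(p):
    f=p["pixels"].shape[0]/2/np.tan(np.radians(p["fovy"])/2)
    return np.array([[f,0,p["cx"]],[0,f,p["cy"]],[0,0,1]])
def ray(p,uv,W2C=None):
    M=np.array(p["world_to_cam"]) if W2C is None else W2C
    n=cv2.undistortPoints(np.array(uv,float).reshape(-1,1,2),K(p),np.array(p["distortion"],float)).reshape(-1,2)
    d=np.c_[n[:,0],-n[:,1],-np.ones(len(n))]@M[:3,:3]
    return -M[:3,:3].T@M[:3,3],d
def at_z(p,uv,z):
    o,d=ray(p,uv); return o+d*((z-o[2])/d[:,2])[:,None]
def proj(p,X):
    M=np.array(p["world_to_cam"]); c=np.atleast_2d(X)@M[:3,:3].T+M[:3,3]
    c=c*[1,-1,-1]
    return cv2.projectPoints(c.reshape(-1,1,3),np.zeros(3),np.zeros(3),K(p),np.array(p["distortion"],float))[0].reshape(-1,2)
def save(p,n): cv2.imwrite("pics/"+n,p["pixels"][:,:,::-1])
E
python3 - <<'E'
from h import *
for n in("scene","top"):
    p=viewer.grab_frame(n); save(p,n+"0.png"); print(n,p["fovy"],np.round(p["world_to_cam"],3).tolist())
    for t in("tester","cell_a","kapton_roll","solder_spool","wall_charger"):
        for d in viewer.trace(p,t)[:6]: print(t,round(d["score"],2),d["rect"])
o=get_obs();print(o["clock"],o["tcp_pos"],o["orientation"])
E
```

```text
scene 57.65307959965435 [[-0.746, -0.666, 0.003, 0.284], [0.435, -0.484, 0.759, -0.336], [-0.504, 0.567, 0.651, -0.794], [0.0, 0.0, 0.0, 1.0]]
tester 0.95 [241.8, 163.0, 339.7, 247.8]
tester 0.16 [345.5, 180.4, 369.4, 203.4]
cell_a 0.67 [257.4, 202.5, 279.7, 217.5]
cell_a 0.66 [268.4, 197.1, 287.9, 209.7]
cell_a 0.61 [286.3, 242.8, 296.9, 259.6]
cell_a 0.6 [265.0, 198.6, 283.1, 215.4]
cell_a 0.59 [258.8, 205.2, 277.7, 217.6]
cell_a 0.36 [242.9, 161.5, 341.8, 245.8]
kapton_roll 0.91 [191.0, 277.3, 216.8, 302.6]
solder_spool 0.51 [345.6, 179.8, 366.1, 203.1]
wall_charger 0.8 [165.2, 261.7, 183.2, 282.0]
wall_charger 0.46 [241.8, 161.2, 341.2, 249.4]
top 47.147918031327855 [[-0.028, -1.0, -0.005, -0.101], [0.995, -0.028, 0.098, -0.52], [-0.098, -0.002, 0.995, -1.097], [0.0, 0.0, 0.0, 1.0]]
tester 0.58 [255.0, 167.1, 416.4, 270.3]
cell_a 0.79 [294.3, 186.0, 305.7, 216.7]
cell_a 0.74 [266.9, 242.4, 287.4, 265.6]
cell_a 0.6 [304.2, 184.5, 316.3, 213.5]
cell_a 0.57 [278.5, 191.6, 292.8, 216.8]
cell_a 0.5 [287.8, 184.1, 298.4, 215.1]
kapton_roll 0.87 [158.5, 210.3, 185.2, 238.7]
solder_spool 0.64 [408.8, 233.3, 438.0, 253.0]
wall_charger 0.82 [151.5, 170.6, 175.7, 194.9]
0.6 [ 0.27384901 -0.61696111  0.19350261] [3.07330693e+00 6.51363110e-01 3.78630935e-05]
```

```bash
python3 - <<'E'
import cv2
a=cv2.imread("pics/top0.png")[150:300,230:450]
cv2.imwrite("pics/top0c.png",cv2.resize(a,None,fx=3.6,fy=3.6,interpolation=cv2.INTER_CUBIC))
E
```

```text
(no output)
```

View pics/top0c.png

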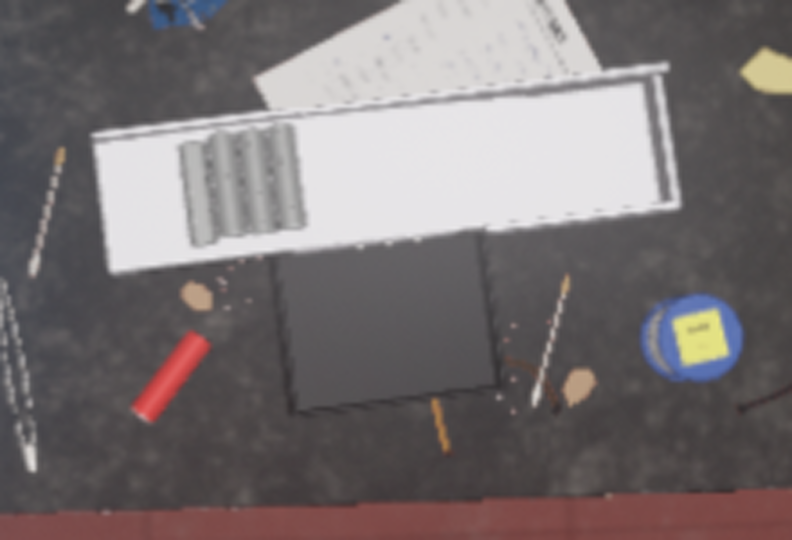

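View pics/scene0.png

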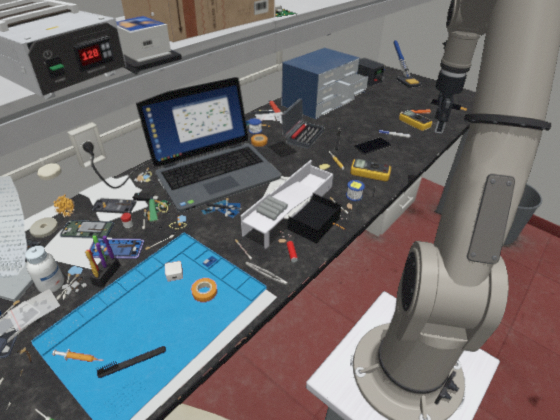

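The top view shows the four cells in a row at crop (180–305, 125–245), the tester running to the right, and the tray below it. The red look-alike is at (170, 375), off the tester. Next I fit the tester pose.

```bash
cat >> h.py <<'E'
def TW(pose,q):
    x,y,a=pose; q=np.atleast_2d(q)
    return np.c_[x+np.cos(a)*q[:,0]-np.sin(a)*q[:,1], y+np.sin(a)*q[:,0]+np.cos(a)*q[:,1], q[:,2]]
E
python3 - <<'E'
from h import *
from scipy.optimize import least_squares
p=viewer.grab_frame("top")
c=np.array([[110,272],[95,132],[668,65],[680,207],[292,412],[498,385],[488,230]])/3.6+[230,150]-0.3
q=np.array([[-43,190,62],[43,190,80],[43,-174,74],[-47,-174,54],[-146,87,55],[-146,-47,55],[-47,-48,56]])/1e3
f=lambda s:(proj(p,TW(s,q))-c).ravel()
s=least_squares(f,[.5,-.2,0],loss="soft_l1"); print(s.x); print(np.round(f(s.x).reshape(-1,2),1))
pose=s.x; np.save("pose.npy",pose)
def loc(w):
    d=w[:,:2]-pose[:2]; a=pose[2]; return np.c_[np.cos(a)*d[:,0]+np.sin(a)*d[:,1],-np.sin(a)*d[:,0]+np.cos(a)*d[:,1]]*1e3
for d in viewer.trace(p,"cell_a")[:6]:
    m=d["pixels"]; v,u=np.nonzero(m); print(round(d["score"],2),m.sum(),loc(at_z(p,[[u.mean(),v.mean()]],.073)).round(1))
I=p["pixels"].copy()
for y in (60,190,-90,46*0+60+14): 
    a,b=proj(p,TW(pose,[[-.043,y/1e3,.062 if y>50 else .036],[.039,y/1e3,.062 if y>50 else .036]])); cv2.line(I,tuple(map(int,a.round())),tuple(map(int,b.round())),(255,0,0),1)
cv2.imwrite("pics/fit.png",cv2.resize(I[150:300,230:450,::-1],None,fx=3.6,fy=3.6))
E
```

```text
[ 0.53254981 -0.2523024   0.09188648]
[[-0.1 -0.7]
 [-0.8 -0.5]
 [-0.  -0.5]
 [ 0.1  0.1]
 [ 0.3  0.6]
 [ 2.   0.7]
 [-0.6  0.3]]
0.7 228 [[ 1.2 73.2]]
0.64 237 [[ -3.  129.1]]
0.63 226 [[-113.8  159.4]]
0.51 252 [[ -1.  110.5]]
```

View pics/fit.png

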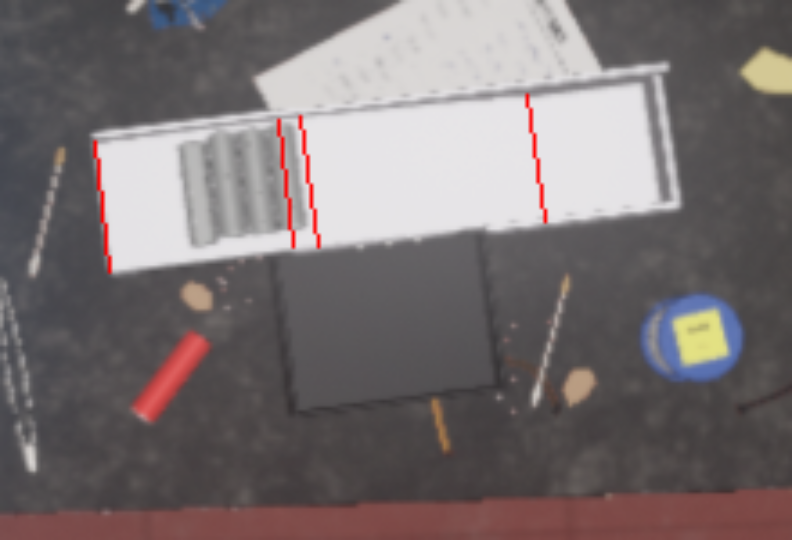

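The fit lines up with the deck end, the crest (crop x≈310) and the ramp foot (x≈535). The cells sit at tester y≈74–130, as described. Now the first approach: tool y along tester x, at tester (0, 165), safe height.

```bash
cat >> h.py <<'E'
pose=np.load("pose.npy")
def to(q):  # tester mm -> scaled shift in tool axes
    o=get_obs(); Rm=R.from_rotvec(o["orientation"]).as_matrix()
    w=TW(pose,np.array(q)/1e3)[0]; return (Rm.T@(w-o["tcp_pos"])/.2).round(3)
def now():
    o=get_obs(); Rm=R.from_rotvec(o["orientation"]).as_matrix(); d=np.array(o["tcp_pos"])-[pose[0],pose[1],0]; a=-pose[2]
    yv=Rm[:,1]; return o["clock"],(R.from_euler("z",a).apply(d)*1e3).round(1), "yaw err",np.arctan2(yv[1],yv[0])-pose[2], o["grip_width"],np.round(o["contact_force"],1)
E
python3 -c "
from h import *
print(now(),to([-2,165,130]))"
```

```text
(0.7, array([-291. , -339.4,  193.5]), 'yaw err', np.float64(-1.2449278228937057), 0.08542104749889153, array([-0.5, -0.9,  0.4])) [ 2.176 -1.927  0.318]
```

>>> play_rows(commands=[[[-0.2,0.2,-0.2,0,-0.08],[-0.2,0.4,-0.35,0,-0.16],[-0.2,0.55,-0.5,0,-0.24],[-0.2,0.7,-0.65,0,-0.32],[-0.2,0.85,-0.75,0,-0.4],[-0.2,1,-0.89,0,-0.48],[0.2,1,-0.89,0,-0.56],[0.2,1,-0.89,0,-0.64],[0.2,1,-0.89,0,-0.72],[0.2,1,-0.89,0,-0.79],[0.2,1,-0.89,0,-0.7925]]])

```text
clock: 1.62
tcp_pos: [0.3845, -0.3731, 0.1937]
orientation: [2.112, 2.325, -0.0]
contact_force: [-0.7, -0.1, 0.1]
grip_width: 0.034
gripper_force: 0.0
```

```bash
python3 -c "
from h import *
print(now(),to([-2,165,130]))"
```

```text
(1.6167, array([-158.5, -106.7,  193.7]), 'yaw err', np.float64(0.004375153649912977), 0.033996365169685315, array([-0.7, -0.1,  0.1])) [1.355 0.788 0.318]
```

>>> play_rows(commands=[[[0.3,0.2,0.1,0,0],[0.3,0.35,0.2,0,0],[0.3,0.5,0.3,0,0],[0.3,0.65,0.4,0,0],[0.3,0.8,0.5,0,0],[0.3,0.95,0.6,0,0],[0.3,1,0.7,0,0],[0.3,1,0.79,0,0],[0.3,1,0.79,0,0]]])

```text
clock: 2.37
tcp_pos: [0.5268, -0.1573, 0.1939]
orientation: [2.116, 2.32, 0.004]
contact_force: [0.6, -0.3, 0.2]
grip_width: 0.0296
gripper_force: 0.0
```

>>> play_rows(commands=[[[0.3,0.15,0,0,0.003],[0.3,0.3,0,0,0.003],[0.3,0.355,0,0.15,0.003],[0.3,0.355,0,0.3,0.003],[0.3,0.355,0,0.32,0.003]]])

```text
clock: 2.78
tcp_pos: [0.5132, -0.0884, 0.1256]
orientation: [-2.121, -2.31, 0.007]
contact_force: [-1.4, -0.8, -0.4]
grip_width: 0.0295
gripper_force: 0.0
```

```bash
python3 - <<'E'
from h import *
print(now())
o=get_obs(); p=viewer.grab_frame("wrist"); save(p,"w1.png")
p=viewer.grab_frame("top"); cv2.imwrite("pics/t1.png",cv2.resize(p["pixels"][150:300,230:450,::-1],None,fx=3.6,fy=3.6))
E
```

```text
(2.7833, array([ -4.3, 164.9, 125.6]), 'yaw err', np.float64(-0.0064611943146477835), 0.029490490930602044, array([-1.4, -0.8, -0.4]))
```

View pics/w1.png

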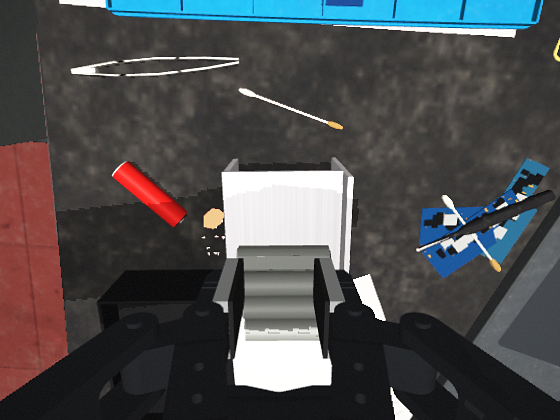

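The wrist view shows the row between the fingers, with its rear edge at about (288, 247). I'll check that edge's position with the wrist camera.

```bash
python3 - <<'E'
from h import *
p=viewer.grab_frame("wrist"); o=get_obs()
T=np.eye(4); T[:3,:3]=R.from_rotvec(o["orientation"]).as_matrix(); T[:3,3]=o["tcp_pos"]
W=np.linalg.inv(T@np.array(p["hand_eye"]))
def loc(uv,z):
    oo,d=ray(p,uv,W); w=oo+d*((z-oo[2])/d[:,2])[:,None]
    return (R.from_euler("z",-pose[2]).apply(w-[pose[0],pose[1],0])*1e3).round(1)
print(loc([[288,247],[243,247],[332,247]],.071)); print("deck end",loc([[223,172],[344,172]],.062)); print("cam",T@np.array(p["hand_eye"])[:,3], R.from_euler("z",-pose[2]).apply((T@np.array(p["hand_eye"])[:,3])[:3]-[pose[0],pose[1],0]))
p["world_to_cam"]=W
print(proj(p,TW(pose,np.array([[-2,138,71],[0,190,62],[-43,190,62]])/1e3)))
E
```

```text
[[  5.3 134.6  71. ]
 [-26.7 134.8  71. ]
 [ 36.6 134.4  71. ]]
deck end [[-39.5 187.2  62. ]
 [ 44.2 186.7  62. ]]
cam [ 0.50990414 -0.01711916  0.31183233  1.        ] [-0.00097038  0.236269    0.31183233]
[[277.66855453 242.62590907]
 [280.08698531 167.63750024]
 [217.78622301 167.98685366]]
```

>>> play_rows(commands=[[[0.3,0,0,0.0,0.004],[0.3,0,0,0.15,0.004],[0.3,0,0,0.2,0.004],[0.3,0,0,0.25,0.004],[0.3,0,0,0.25,0.004],[0.3,0,0,0.25,0.004]]])

```text
clock: 3.43
tcp_pos: [0.517, -0.0889, 0.0798]
orientation: [-2.13, -2.309, 0.0]
contact_force: [0.8, 0.5, 0.4]
grip_width: 0.0298
gripper_force: 0.0
```

```bash
python3 -c "
from h import *
print(now(),to([-2,155,65]))"
```

```text
(3.4333, array([ -0.4, 164.2,  79.8]), 'yaw err', np.float64(-0.011484873243592333), 0.0298214662709916, array([0.8, 0.5, 0.4])) [-0.046 -0.007  0.074]
```

>>> play_rows(commands=[[[0.3,0,0,0.03,-0.007],[0.3,0,0,0.06,-0.007],[0.3,0,0,0.073,-0.007],[0.3,-0.02,0,0.073,-0.007],[0.3,-0.04,0,0.073,-0.007],[0.3,-0.055,0,0.073,-0.007],[0.3,-0.065,0,0.073,-0.007],[0.3,-0.065,0,0.073,-0.007]]])

```text
clock: 4.1
tcp_pos: [0.5181, -0.1026, 0.0651]
orientation: [2.118, 2.319, -0.0]
contact_force: [-0.6, -0.7, 0.0]
grip_width: 0.0299
gripper_force: 0.0
```

```bash
python3 -c "
from h import *
print(now())"
```

```text
(4.1, array([ -0.6, 150.4,  65.1]), 'yaw err', np.float64(-0.0012553111841106523), 0.02989540452532032, array([-0.6, -0.7,  0. ]))
```

>>> play_rows(commands=[[[0.3,-0.01,0,0,0],[0.3,-0.02,0,0,0],[0.3,-0.03,0,0,0],[0.3,-0.04,0,0,0],[0.3,-0.05,0,0,0],[0.3,-0.06,0,0,0],[0.3,-0.07,0,0,0],[0.3,-0.08,0,0,0],[0.3,-0.085,0,0,0],[0.3,-0.085,0,0,0],[0.3,-0.085,0,0,0],[0.3,-0.085,0,0,0]]])

```text
clock: 5.1
tcp_pos: [0.5196, -0.1185, 0.0649]
orientation: [-2.117, -2.321, -0.0]
contact_force: [0.0, -0.3, 0.2]
grip_width: 0.03
gripper_force: 0.0
```

```bash
cat >> h.py <<'E'
def look(n,view=False):
    p=viewer.grab_frame("top"); I=p["pixels"][150:300,230:450,::-1]; cv2.imwrite("pics/"+n,cv2.resize(I,None,fx=3.6,fy=3.6,interpolation=cv2.INTER_CUBIC))
    for d in viewer.trace(p,"cell_a"):
        v,u=np.nonzero(d["pixels"])
        w=at_z(p,[[u.mean(),v.mean()]],.06)[0]; print(round(d["score"],2),d["pixels"].sum(),(R.from_euler("z",-pose[2]).apply(w-[pose[0],pose[1],0])*1e3).round(1)[:2])
E
python3 -c "
from h import *
print(now()); look('t2.png')"
```

```text
(5.1, array([ -0.7, 134.4,  64.9]), 'yaw err', np.float64(0.00012683692616288766), 0.029989609963877877, array([ 0. , -0.3,  0.2]))
0.66 5657 [-30.1 -43.9]
```

View pics/t2.png

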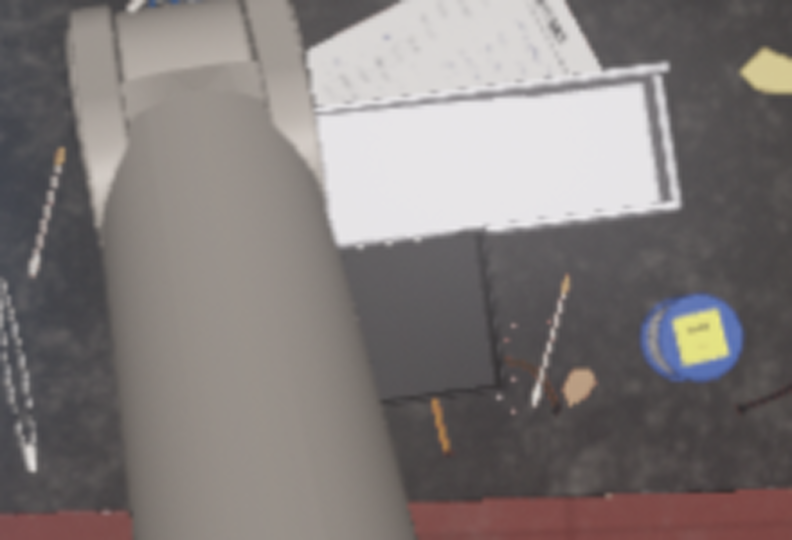

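The arm hides the row in the top view, but the trough (crop x 545–660) and lower ramp are visibly empty. I'll push a little further and use the scene camera.

>>> play_rows(commands=[[[0.3,-0.01,0,0,0],[0.3,-0.02,0,0,0],[0.3,-0.02,0,0,0],[0.3,-0.02,0,0,0],[0.3,-0.02,0,0,0],[0.3,-0.02,0,0,0]]])

```text
clock: 5.7
tcp_pos: [0.5199, -0.1226, 0.0649]
orientation: [-2.117, -2.321, -0.0]
contact_force: [0.7, 0.6, 0.9]
grip_width: 0.0299
gripper_force: 0.0
```

```bash
cat >> h.py <<'E'
def look2(n):
    out=[]
    for c,(a,b,x,y) in (("top",(150,250,300,440)),("scene",(160,250,235,345))):
        p=viewer.grab_frame(c); I=p["pixels"][a:b,x:y,::-1]; out.append(cv2.resize(I,(560,400) if c=="top" else (489,400),interpolation=cv2.INTER_CUBIC))
        for d in viewer.trace(p,"cell_a"):
            v,u=np.nonzero(d["pixels"])
            w=at_z(p,[[u.mean(),v.mean()]],.065)[0]; print(c,round(d["score"],2),d["pixels"].sum(),(R.from_euler("z",-pose[2]).apply(w-[pose[0],pose[1],0])*1e3).round(1)[:2])
    out[0]=cv2.resize(out[0],(311,222)); out[0]=cv2.copyMakeBorder(out[0],0,178,0,0,cv2.BORDER_CONSTANT)
    cv2.imwrite("pics/"+n,np.hstack(out))
E
python3 -c "
from h import *
print(now()); look2('t3.png')"
```

```text
(5.7, array([ -0.7, 130.3,  64.9]), 'yaw err', np.float64(2.1821426847326575e-05), 0.02985791739912986, array([0.7, 0.6, 0.9]))
scene 0.66 114 [  4.9 104.1]
scene 0.6 109 [  0.6 126.1]
scene 0.6 152 [-142.5  208.4]
scene 0.59 80 [-8.3 65.7]
```

View pics/t3.png

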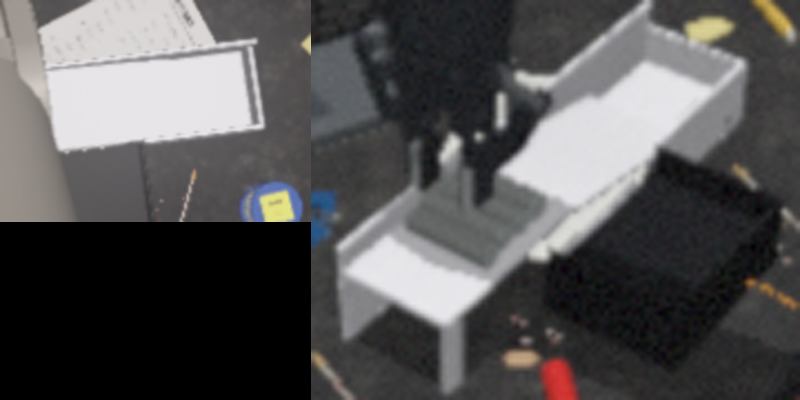

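The scene crop shows the row on the deck with fingertips near (465, 205), which seem to stand among the cells. I'll overlay the expected geometry.

```bash
python3 - <<'E'
from h import *
p=viewer.grab_frame("scene"); I=cv2.resize(p["pixels"][160:250,235:345,::-1],None,fx=7,fy=7,interpolation=cv2.INTER_CUBIC)
def pt(q,c):
    for a in (proj(p,TW(pose,np.array(q)/1e3))-[235,160]+.5)*7: cv2.circle(I,tuple(map(int,a)),3,c,-1)
pt([[-43,190,62],[-43,60,62],[39,125,80],[39,190,80]],(0,0,255))
pt([[-35,119,71],[30,119,71]],(0,255,0))
pt([[-35,139,71],[30,139,71]],(255,0,0))
pt([[-16,141,65],[15,141,65]],(0,255,255))
cv2.imwrite("pics/s4.png",I)
E
```

```text
(no output)
```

View pics/s4.png

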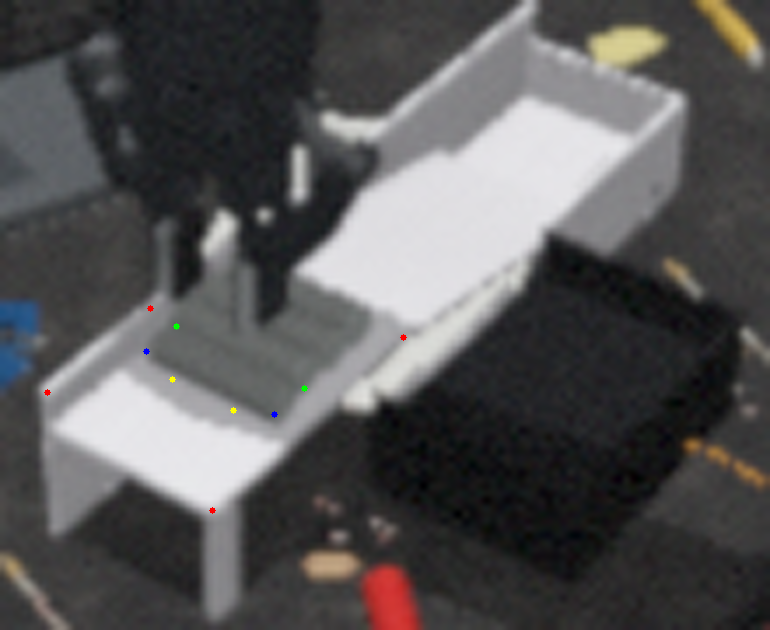

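```bash
python3 - <<'E'
from h import *
p=viewer.grab_frame("scene")
uv=np.array([[240,325],[255,335],[160,295],[275,310]])/7+[235,160]-.5
for z in (65,80,90,100):
    w=at_z(p,uv,z/1e3); print(z,(R.from_euler("z",-pose[2]).apply(w-[pose[0],pose[1],0])*1e3).round(0)[:,:2].tolist())
o=get_obs(); p=viewer.grab_frame("wrist"); save(p,"w2.png"); 
p["world_to_cam"]=np.linalg.inv(p["hand_eye"])
print(proj(p,np.array([[0,0,0],[0,0,-.019],[-.011,.015,-.005],[.011,.015,-.005],[-.011,-.015,-.005],[.011,-.015,-.005]])).round(0).tolist(), np.round(p["hand_eye"],3).tolist())
E
```

```text
65 [[14.0, 97.0], [5.0, 98.0], [53.0, 101.0], [8.0, 80.0]]
80 [[3.0, 111.0], [-6.0, 113.0], [41.0, 115.0], [-2.0, 95.0]]
90 [[-4.0, 121.0], [-13.0, 122.0], [33.0, 125.0], [-10.0, 105.0]]
100 [[-12.0, 131.0], [-20.0, 132.0], [26.0, 135.0], [-17.0, 115.0]]
[[280.0, 241.0], [280.0, 255.0], [308.0, 264.0], [309.0, 224.0], [251.0, 263.0], [250.0, 224.0]] [[0.002, 0.957, 0.29, 0.073], [1.0, -0.001, -0.001, -0.001], [-0.001, 0.29, -0.957, -0.182], [0.0, 0.0, 0.0, 1.0]]
```

View pics/w2.png

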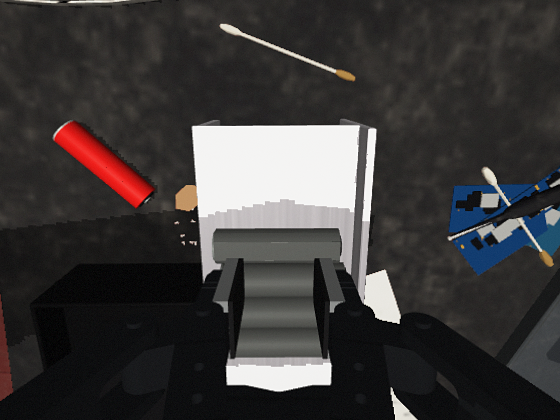

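The last cell is fully visible in front of the fingers. Both views put the real fingertips about 40 mm above the reported TCP, and there was no contact. I'll back off behind the row and lower in steps, watching the force.

>>> play_rows(commands=[[[0.3,0.06,0,0,0],[0.3,0.13,0,0,0],[0.3,0.15,0,0,0],[0.3,0.15,0,0,0],[0.3,0.15,0,0.05,0],[0.3,0.15,0,0.1,0],[0.3,0.15,0,0.1,0],[0.3,0.15,0,0.1,0]]])

```text
clock: 6.72
tcp_pos: [0.5162, -0.0933, 0.0437]
orientation: [-2.117, -2.319, 0.002]
contact_force: [0.7, 0.0, -0.2]
grip_width: 0.0301
gripper_force: 0.0
```

```bash
python3 - <<'E'
from h import *
print(now())
p=viewer.grab_frame("scene"); I=cv2.resize(p["pixels"][170:250,235:325,::-1],(450,400),interpolation=cv2.INTER_CUBIC)
def pt(q,c):
    for a in (proj(p,TW(pose,np.array(q)/1e3))-[235,170]+.5)*5: cv2.circle(I,tuple(map(int,a)),2,c,-1)
for z in (65,85,105): pt([[-15,171,z]],(0,0,255))
q=viewer.grab_frame("wrist"); J=cv2.resize(q["pixels"][190:400,180:360,::-1],(343,400))
cv2.imwrite("pics/s5.png",np.hstack([I,J]))
E
```

```text
(6.7167, array([ -1.7, 159.9,  43.7]), 'yaw err', np.float64(-0.0008549098693548252), 0.03009797136063086, array([ 0.7,  0. , -0.2]))
```

View pics/s5.png

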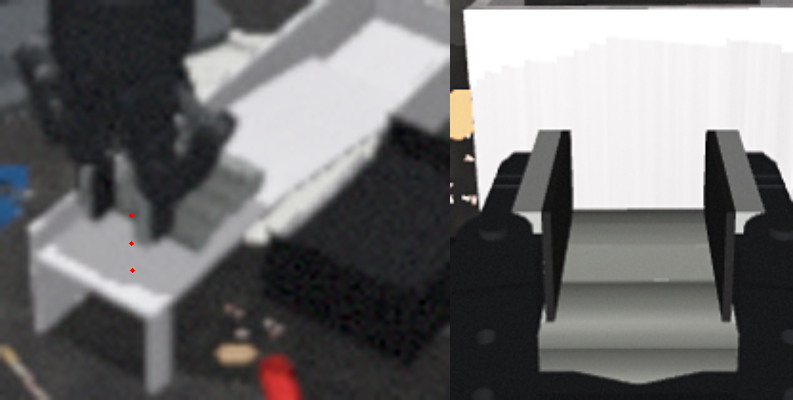

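Still no contact, with the TCP at 44 mm, and the fingertips look about 18 mm above the deck at scene-crop (150, 242). I'll lower further in small steps.

>>> play_rows(commands=[[[0.3,0,0,0.015,0],[0.3,0,0,0.03,0],[0.3,0,0,0.04,0],[0.3,0,0,0.05,0],[0.3,0,0,0.05,0]]])

```text
clock: 7.23
tcp_pos: [0.5169, -0.0927, 0.0345]
orientation: [-2.117, -2.321, 0.001]
contact_force: [-0.2, -0.5, -0.3]
grip_width: 0.0296
gripper_force: 0.0
```

>>> play_rows(commands=[[[0.3,0,0,0.01,0],[0.3,0,0,0.02,0],[0.3,0,0,0.02,0]]])

```text
clock: 7.48
tcp_pos: [0.5169, -0.0928, 0.0305]
orientation: [-2.117, -2.321, 0.0]
contact_force: [0.1, -0.5, -0.3]
grip_width: 0.0298
gripper_force: 0.0
```

>>> play_rows(commands=[[[0.3,0,0,0.005,0],[0.3,0,0,0.01,0],[0.3,0,0,0.015,0],[0.3,0,0,0.015,0]]])

```text
clock: 7.82
tcp_pos: [0.5171, -0.0928, 0.0277]
orientation: [-2.117, -2.321, 0.0]
contact_force: [-0.3, -0.4, -0.8]
grip_width: 0.03
gripper_force: 0.0
```

```bash
python3 - <<'E'
from h import *
print(now())
p=viewer.grab_frame("scene"); I=p["pixels"][170:250,235:325]
q=viewer.grab_frame("wrist"); q["world_to_cam"]=np.linalg.inv(q["hand_eye"])
# finger tip candidates: project tool points for z offsets
for z in (-.03,-.035,-.04,-.045): print(z,proj(q,[[.011,-.015,z],[.011,.015,z],[-.011,-.015,z]]).round(0).tolist())
print("row edge", (np.array([[-30,139,71]])))
J=cv2.resize(q["pixels"][190:400,180:360,::-1],(343,400)); cv2.imwrite("pics/s6.png",np.hstack([cv2.resize(I[:,:,::-1],(450,400),interpolation=cv2.INTER_CUBIC),J]))
E
```

```text
(7.8167, array([ -0.8, 160.3,  27.7]), 'yaw err', np.float64(2.052716963427126e-05), 0.029982968928093594, array([-0.3, -0.4, -0.8]))
-0.03 [[246.0, 243.0], [314.0, 243.0], [247.0, 287.0]]
-0.035 [[245.0, 247.0], [315.0, 247.0], [247.0, 292.0]]
-0.04 [[244.0, 252.0], [316.0, 252.0], [246.0, 298.0]]
-0.045 [[243.0, 257.0], [317.0, 257.0], [245.0, 304.0]]
row edge [[-30 139  71]]
```

View pics/s6.png

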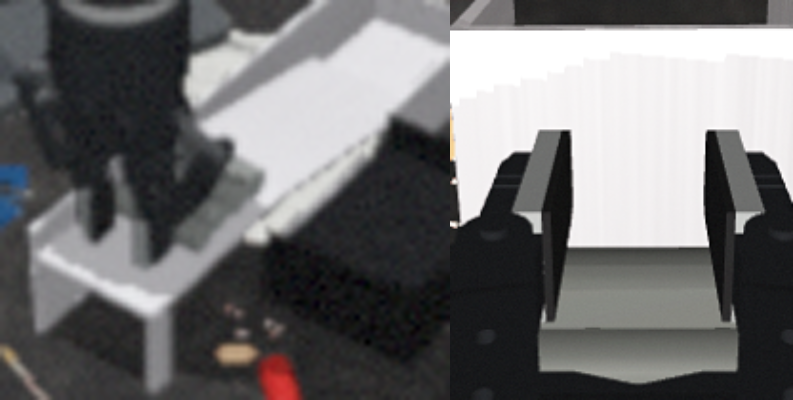

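The fingers now stand just behind the row. The tip edge at wrist (243, 258) matches an offset of about 45 mm. I'll feel for the deck in small steps.

>>> play_rows(commands=[[[0.3,0,0,0.005,0],[0.3,0,0,0.01,0],[0.3,0,0,0.01,0]]])

```text
clock: 8.17
tcp_pos: [0.5171, -0.0928, 0.0257]
orientation: [-2.117, -2.321, 0.0]
contact_force: [-0.4, 0.2, -0.9]
grip_width: 0.0297
gripper_force: 0.0
```

>>> play_rows(commands=[[[0.3,0,0,0.005,0],[0.3,0,0,0.01,0],[0.3,0,0,0.01,0]]])

```text
clock: 8.42
tcp_pos: [0.5172, -0.0928, 0.0239]
orientation: [2.117, 2.321, -0.0]
contact_force: [0.8, -0.8, 0.2]
grip_width: 0.03
gripper_force: 0.0
```

>>> play_rows(commands=[[[0.3,0,0,0.005,0],[0.3,0,0,0.008,0],[0.3,0,0,0.008,0]]])

```text
clock: 8.67
tcp_pos: [0.5173, -0.0928, 0.0238]
orientation: [2.117, 2.321, -0.001]
contact_force: [-6.0, 0.4, 18.1]
grip_width: 0.0301
gripper_force: 9.0
```

Touchdown at TCP z ≈ 24 mm, so the tips are about 38 mm above the reported TCP. I'll raise 4 mm, then push slowly.

>>> play_rows(commands=[[[0.3,0,0,-0.012,0],[0.3,0,0,-0.025,0],[0.3,-0.02,0,-0.025,0],[0.3,-0.04,0,-0.025,0],[0.3,-0.05,0,-0.025,0],[0.3,-0.06,0,-0.025,0],[0.3,-0.07,0,-0.025,0],[0.3,-0.08,0,-0.025,0],[0.3,-0.09,0,-0.025,0],[0.3,-0.1,0,-0.025,0],[0.3,-0.105,0,-0.025,0],[0.3,-0.11,0,-0.025,0]]])

```text
clock: 9.67
tcp_pos: [0.5192, -0.1148, 0.0273]
orientation: [2.117, 2.321, 0.0]
contact_force: [0.1, 0.5, -0.2]
grip_width: 0.0299
gripper_force: 0.1
```

```bash
cat >> h.py <<'E'
CP=[]
def seen(conf=.3):
    """cells seen in scene+top as tester (x,y) on the surface profile"""
    prof=lambda y: np.interp(y,[-170,-91,-90,60,190],[22,22,36,62,62])+9
    for c in("scene","top"):
        p=viewer.grab_frame(c)
        for d in viewer.trace(p,"cell_a"):
            v,u=np.nonzero(d["pixels"])
            if d["score"]<conf or len(u)>700: continue
            z=71.
            for _ in range(15):
                w=at_z(p,[[u.mean(),v.mean()]],z/1e3)[0]; l=R.from_euler("z",-pose[2]).apply(w-[pose[0],pose[1],0])*1e3
                z=.5*z+.5*(prof(l[1]) if l[0]>-50 else 39)
            print(c,round(d["score"],2),len(u),l.round(0)[:2],np.round(d["rect"]))
E
python3 -c "
from h import *
print(now()); seen()"
```

```text
(9.6667, array([ -0.7, 138.2,  27.3]), 'yaw err', np.float64(-0.00010198182185362781), 0.029886475788094932, array([ 0.1,  0.5, -0.2]))
scene 0.65 140 [-130.  189.] [288. 242. 297. 260.]
scene 0.53 38 [ -9. 118.] [264. 205. 281. 216.]
top 0.45 62 [12. 55.] [312. 182. 319. 207.]
```

The row now moves with the fingers: last cell at y≈118, so the first is at ≈62. A few mm more.

>>> play_rows(commands=[[[0.3,-0.007,0,0,0],[0.3,-0.014,0,0,0],[0.3,-0.021,0,0,0],[0.3,-0.025,0,0,0],[0.3,-0.025,0,0,0],[0.3,-0.025,0,0,0],[0.3,-0.025,0,0,0],[0.3,-0.025,0,0,0],[0.3,-0.025,0,0,0],[0.3,-0.025,0,0,0]]])

```text
clock: 10.7
tcp_pos: [0.5197, -0.1196, 0.0273]
orientation: [2.117, 2.321, 0.0]
contact_force: [-0.1, 0.8, -0.9]
grip_width: 0.0304
gripper_force: 0.0
```

```bash
python3 -c "
from h import *
print(now()); seen(.2)"
```

```text
(10.7, array([ -0.7, 133.3,  27.3]), 'yaw err', np.float64(7.403903746858176e-06), 0.030350517972603932, array([-0.1,  0.8, -0.9]))
scene 0.66 101 [-129.  186.] [288. 247. 297. 259.]
scene 0.63 116 [  3. -89.] [298. 179. 318. 189.]
top 0.72 226 [   1. -135.] [389. 174. 402. 206.]
```

The first cell is round and lies in the trough (y≈−135). Next cell.

>>> play_rows(commands=[[[0.3,-0.01,0,0,0],[0.3,-0.02,0,0,0],[0.3,-0.03,0,0,0],[0.3,-0.04,0,0,0],[0.3,-0.05,0,0,0],[0.3,-0.06,0,0,0],[0.3,-0.07,0,0,0],[0.3,-0.08,0,0,0],[0.3,-0.088,0,0,0],[0.3,-0.093,0,0,0],[0.3,-0.093,0,0,0],[0.3,-0.093,0,0,0]]])

```text
clock: 11.9
tcp_pos: [0.5213, -0.1382, 0.0273]
orientation: [-2.117, -2.321, -0.0]
contact_force: [-0.6, -0.3, -0.3]
grip_width: 0.0296
gripper_force: 0.0
```

>>> play_rows(commands=[[[0.3,0,0,0,0],[0.3,0,0,0,0],[0.3,0,0,0,0],[0.3,0,0,0,0],[0.3,0,0,0,0],[0.3,0,0,0,0]]])

```text
clock: 12.4
tcp_pos: [0.5214, -0.1381, 0.0273]
orientation: [2.117, 2.321, -0.0]
contact_force: [0.1, 0.1, 0.4]
grip_width: 0.0298
gripper_force: 0.0
```

```bash
python3 -c "
from h import *
print(now()); seen(.2)"
```

```text
(12.4, array([ -0.7, 114.7,  27.3]), 'yaw err', np.float64(3.3233576104588214e-05), 0.029783808389922277, array([0.1, 0.1, 0.4]))
scene 0.54 24 [-24.  93.] [270. 203. 288. 211.]
scene 0.52 79 [   6. -144.] [306. 173. 323. 186.]
scene 0.42 143 [-127.  186.] [285. 245. 297. 259.]
scene 0.39 61 [   9. -168.] [310. 173. 328. 178.]
top 0.79 197 [  -2. -143.] [394. 175. 405. 208.]
top 0.5 208 [   1. -162.] [402. 173. 416. 203.]
```

Two round cells are in the trough. Now the third.

>>> play_rows(commands=[[[0.3,-0.01,0,0,0],[0.3,-0.02,0,0,0],[0.3,-0.03,0,0,0],[0.3,-0.04,0,0,0],[0.3,-0.05,0,0,0],[0.3,-0.06,0,0,0],[0.3,-0.07,0,0,0],[0.3,-0.08,0,0,0],[0.3,-0.088,0,0,0],[0.3,-0.093,0,0,0],[0.3,-0.093,0,0,0],[0.3,-0.093,0,0,0]]])

```text
clock: 13.6
tcp_pos: [0.5231, -0.1567, 0.0273]
orientation: [2.117, 2.321, -0.0]
contact_force: [0.2, 0.5, -0.6]
grip_width: 0.0299
gripper_force: 0.0
```

>>> play_rows(commands=[[[0.3,0,0,0,0],[0.3,0,0,0,0],[0.3,0,0,0,0],[0.3,0,0,0,0],[0.3,0,0,0,0],[0.3,0,0,0,0]]])

```text
clock: 14.1
tcp_pos: [0.5231, -0.1566, 0.0273]
orientation: [2.117, 2.321, 0.0]
contact_force: [0.5, -0.8, -0.4]
grip_width: 0.0301
gripper_force: 0.0
```

```bash
python3 -c "
from h import *
print(now()); seen(.2)"
```

```text
(14.1, array([-0.6, 96.1, 27.3]), 'yaw err', np.float64(4.565334799293275e-05), 0.03010889659139648, array([ 0.5, -0.8, -0.4]))
scene 0.6 45 [   7. -167.] [310. 173. 328. 180.]
scene 0.52 104 [-122.  180.] [285. 243. 294. 258.]
scene 0.43 49 [   6. -150.] [307. 172. 323. 186.]
top 0.78 234 [   2. -162.] [400. 174. 415. 206.]
top 0.69 193 [   2. -144.] [395. 175. 405. 203.]
top 0.67 213 [  -2. -125.] [389. 175. 401. 204.]
top 0.51 175 [-114.  161.] [266. 244. 287. 267.]
```

All three round cells are in the trough (y −125, −144, −162), so the one left is the squashed cell. I'll push it past the crest to y≈43.

>>> play_rows(commands=[[[0.3,-0.012,0,0,0],[0.3,-0.024,0,0,0],[0.3,-0.036,0,0,0],[0.3,-0.048,0,0,0],[0.3,-0.06,0,0,0],[0.3,-0.072,0,0,0],[0.3,-0.084,0,0,0],[0.3,-0.096,0,0,0],[0.3,-0.108,0,0,0],[0.3,-0.12,0,0,0],[0.3,-0.13,0,0,0],[0.3,-0.14,0,0,0]]])

```text
clock: 15.3
tcp_pos: [0.5256, -0.1848, 0.0273]
orientation: [-2.117, -2.321, 0.0]
contact_force: [0.3, 0.8, 0.5]
grip_width: 0.0293
gripper_force: 0.0
```

>>> play_rows(commands=[[[0.3,-0.01,0,0,0],[0.3,-0.015,0,0,0],[0.3,-0.015,0,0,0],[0.3,0.02,0,0,0],[0.3,0.06,0,0,0],[0.3,0.1,0,0,0],[0.3,0.1,0,-0.1,0],[0.3,0.1,0,-0.25,0],[0.3,0.1,0,-0.25,0],[0.3,0.1,0,-0.25,0],[0.3,0.1,0,-0.25,0]]])

```text
clock: 16.22
tcp_pos: [0.5235, -0.1639, 0.0771]
orientation: [-2.116, -2.322, 0.0]
contact_force: [0.0, -0.2, -1.2]
grip_width: 0.0302
gripper_force: 0.0
```

```bash
python3 -c "
from h import *
print(now()); seen(.2)
p=viewer.grab_frame('wrist'); o=get_obs()
T=np.eye(4); T[:3,:3]=R.from_rotvec(o['orientation']).as_matrix(); T[:3,3]=o['tcp_pos']
W=np.linalg.inv(T@np.array(p['hand_eye'])); p['world_to_cam']=W
print(proj(p,TW(pose,[[0,.04,.067]])))
for d in viewer.trace(p,'cell_a'):
    v,u=np.nonzero(d['pixels']); w=at_z(p,[[u.mean(),v.mean()]],.070)[0]; print('wrist',d['score'],d['rect'],(R.from_euler('z',-pose[2]).apply(w-[pose[0],pose[1],0])*1e3).round(0))
"
```

```text
(16.2167, array([-0.9, 88.9, 77.1]), 'yaw err', np.float64(0.0008504688257669341), 0.030202055477611234, array([ 0. , -0.2, -1.2]))
scene 0.62 54 [   7. -168.] [310. 175. 328. 177.]
scene 0.5 116 [   5. -125.] [301. 174. 321. 188.]
top 0.77 198 [  -1. -143.] [393. 177. 404. 206.]
top 0.62 229 [   2. -162.] [400. 174. 416. 202.]
top 0.58 229 [-113.  159.] [265. 240. 289. 269.]
top 0.53 214 [   2. -125.] [390. 175. 397. 206.]
[[281.51587589 310.43984479]]
wrist 0.83 [243.3, 287.4, 315.7, 321.5] [-2. 45. 70.]
wrist 0.67 [54.5, 46.9, 153.0, 143.1] [-88. 162.  70.]
```

The squashed cell stays at about (−2, 44) with no finger on it. Next I hover above it, then press lightly from the top.

>>> play_rows(commands=[[[0.3,-0.08,0.02,0,0],[0.3,-0.16,0.03,0,0],[0.3,-0.225,0.03,0,0],[0.3,-0.225,0.03,0.0,0],[0.3,-0.225,0.03,0.08,0],[0.3,-0.225,0.03,0.14,0],[0.3,-0.225,0.03,0.17,0],[0.3,-0.225,0.03,0.17,0],[0.3,-0.225,0.03,0.17,0]]])

```text
clock: 17.27
tcp_pos: [0.5335, -0.2082, 0.0429]
orientation: [-2.115, -2.321, 0.0]
contact_force: [0.4, 0.6, -0.1]
grip_width: 0.0298
gripper_force: 0.0
```

```bash
python3 -c "
from h import *
print(now())
p=viewer.grab_frame('wrist'); o=get_obs()
T=np.eye(4); T[:3,:3]=R.from_rotvec(o['orientation']).as_matrix(); T[:3,3]=o['tcp_pos']
p['world_to_cam']=np.linalg.inv(T@np.array(p['hand_eye']))
for d in viewer.trace(p,'cell_a'):
    v,u=np.nonzero(d['pixels']); w=at_z(p,[[u.mean(),v.mean()]],.073)[0]; print('wrist',d['score'],len(u),d['rect'],(R.from_euler('z',-pose[2]).apply(w-[pose[0],pose[1],0])*1e3).round(0))
"
```

```text
(17.2667, array([ 5. , 43.8, 42.9]), 'yaw err', np.float64(0.0006623863537259522), 0.029845254979531315, array([ 0.4,  0.6, -0.1]))
wrist 0.58 4453 [192.7, 237.0, 335.6, 279.9] [-3. 46. 73.]
```

>>> play_rows(commands=[[[0.3,0,0,0.01,0],[0.3,0,0,0.02,0],[0.3,0,0,0.02,0]]])

```text
clock: 17.62
tcp_pos: [0.5338, -0.2089, 0.0392]
orientation: [2.117, 2.321, -0.0]
contact_force: [-0.5, -0.2, -0.3]
grip_width: 0.0296
gripper_force: 0.0
```

>>> play_rows(commands=[[[0.3,0,0,0.004,0],[0.3,0,0,0.006,0],[0.3,0,0,0.006,0]]])

```text
clock: 17.87
tcp_pos: [0.5338, -0.2089, 0.0381]
orientation: [-2.117, -2.321, 0.0]
contact_force: [-0.1, 0.1, -0.2]
grip_width: 0.0298
gripper_force: 0.0
```

>>> play_rows(commands=[[[0.3,0,0,0.004,0],[0.3,0,0,0.005,0],[0.3,0,0,0.005,0]]])

```text
clock: 18.12
tcp_pos: [0.5339, -0.2089, 0.0371]
orientation: [-2.117, -2.321, -0.0]
contact_force: [0.1, 0.7, -0.1]
grip_width: 0.0296
gripper_force: 0.0
```

>>> play_rows(commands=[[[0.3,0,0,0.003,0],[0.3,0,0,0.003,0]]])

```text
clock: 18.28
tcp_pos: [0.534, -0.2089, 0.0367]
orientation: [2.117, 2.321, -0.0]
contact_force: [0.3, -1.0, 2.5]
grip_width: 0.0299
gripper_force: 0.9
```

>>> play_rows(commands=[[[0.3,0,0,0.003,0],[0.3,0,0,0.003,0]]])

```text
clock: 18.45
tcp_pos: [0.5342, -0.2091, 0.0365]
orientation: [2.117, 2.32, -0.0]
contact_force: [-1.0, 0.1, 5.6]
grip_width: 0.0299
gripper_force: 2.7
```

About 5.6 N. I drag sideways slowly.

>>> play_rows(commands=[[[0.3,0,-0.008,0.001,0],[0.3,0,-0.016,0.001,0],[0.3,0,-0.024,0.001,0],[0.3,0,-0.032,0.001,0],[0.3,0,-0.04,0.001,0],[0.3,0,-0.048,0.001,0],[0.3,0,-0.056,0.001,0]]])

```text
clock: 19.03
tcp_pos: [0.5238, -0.2102, 0.0364]
orientation: [2.116, 2.32, 0.002]
contact_force: [1.7, -0.8, 5.0]
grip_width: 0.0299
gripper_force: 2.6
```

```bash
cat >> h.py <<'E'
def wr(z=.073):
    p=viewer.grab_frame('wrist'); o=get_obs()
    T=np.eye(4); T[:3,:3]=R.from_rotvec(o['orientation']).as_matrix(); T[:3,3]=o['tcp_pos']
    p['world_to_cam']=np.linalg.inv(T@np.array(p['hand_eye']))
    for d in viewer.trace(p,'cell_a'):
        v,u=np.nonzero(d['pixels']); f=lambda uv:(R.from_euler('z',-pose[2]).apply(at_z(p,[uv],z)[0]-[pose[0],pose[1],0])*1e3).round(0)
        l=d['rect']; print('wrist',d['score'],len(u),l,f([u.mean(),v.mean()]),f([l[0],v.mean()])[0],f([l[2],v.mean()])[0])
E
python3 -c "
from h import *
print(now()); wr()"
```

```text
(19.0333, array([-4.8, 42.7, 36.4]), 'yaw err', np.float64(-6.375086059824675e-05), 0.029891640187650174, array([ 1.7, -0.8,  5. ]))
wrist 0.74 2868 [36.2, 0.0, 129.8, 67.4] [-74. 139.  73.] -92.0 -59.0
wrist 0.64 4508 [188.5, 244.9, 336.6, 290.7] [-14.  46.  73.] -45.0 19.0
wrist 0.23 103307 [0.3, 0.5, 424.2, 405.7] [-29.  81.  73.] -118.0 53.0
```

It follows the fingers, now at x≈−14. I drag another 24 mm to make room behind its far end.

>>> play_rows(commands=[[[0.3,0,-0.01,0.001,0],[0.3,0,-0.02,0.001,0],[0.3,0,-0.03,0.001,0],[0.3,0,-0.04,0.001,0],[0.3,0,-0.05,0.001,0],[0.3,0,-0.06,0.001,0],[0.3,0,-0.07,0.001,0],[0.3,0,-0.08,0.001,0],[0.3,0,-0.09,0.001,0],[0.3,0,-0.1,0.001,0],[0.3,0,-0.11,0.001,0],[0.3,0,-0.12,0.001,0]]])

```text
clock: 20.13
tcp_pos: [0.5002, -0.2126, 0.0363]
orientation: [2.115, 2.319, 0.002]
contact_force: [1.6, -0.9, 5.4]
grip_width: 0.0299
gripper_force: 2.8
```

```bash
python3 -c "
from h import *
print(now()); wr()"
```

```text
(20.1333, array([-28.6,  42.5,  36.3]), 'yaw err', np.float64(-0.00018714568959518618), 0.029922361767735793, array([ 1.6, -0.9,  5.4]))
wrist 0.68 4318 [188.7, 247.0, 336.4, 291.7] [-38.  45.  73.] -69.0 -5.0
wrist 0.6 2745 [81.2, 0.0, 172.2, 65.2] [-81. 139.  73.] -100.0 -68.0
wrist 0.44 107560 [12.6, 2.0, 493.9, 419.9] [-29.  82.  73.] -136.0 57.0
```

It now spans x≈−70 to −5. I lift, close the fingers, move over to its far end, and come down behind it.

>>> play_rows(commands=[[[0.3,0,0,-0.05,0],[0.3,0,0,-0.15,0],[1,0,0,-0.2,0],[1,0,0.1,-0.2,0],[1,0,0.2,-0.2,0],[1,0,0.235,-0.2,0],[1,0,0.235,-0.2,0],[1,0,0.235,-0.2,0]]])

```text
clock: 20.9
tcp_pos: [0.5446, -0.2076, 0.075]
orientation: [-2.116, -2.32, 0.001]
contact_force: [-0.0, 0.9, -0.1]
grip_width: -0.0002
gripper_force: 0.0
```

```bash
python3 -c "
from h import *
print(now()); wr(); seen(.3)"
```

```text
(20.9, array([16.1, 43.4, 75. ]), 'yaw err', np.float64(0.00035076530074591716), -0.00015980583390723697, array([-0. ,  0.9, -0.1]))
wrist 0.83 2654 [23.5, 0.0, 115.9, 71.2] [-77. 145.  73.] -100.0 -59.0
wrist 0.74 3941 [119.9, 227.6, 246.4, 260.8] [-37.  40.  73.] -71.0 -2.0
scene 0.65 77 [   5. -126.] [303. 175. 320. 187.]
scene 0.6 119 [-36.  39.] [286. 196. 308. 206.]
scene 0.51 46 [   9. -149.] [310. 173. 322. 185.]
scene 0.43 136 [-127.  186.] [285. 243. 298. 260.]
top 0.7 216 [-112.  159.] [267. 241. 292. 271.]
top 0.51 206 [  -1. -162.] [402. 172. 415. 203.]
top 0.5 214 [  -0. -143.] [393. 175. 404. 206.]
top 0.49 205 [  -1. -124.] [386. 176. 399. 203.]
```

>>> play_rows(commands=[[[1,-0.01,0.017,0,0],[1,-0.01,0.017,0.06,0],[1,-0.01,0.017,0.12,0],[1,-0.01,0.017,0.17,0],[1,-0.01,0.017,0.18,0],[1,-0.01,0.017,0.18,0]]])

```text
clock: 21.7
tcp_pos: [0.548, -0.2091, 0.0378]
orientation: [-2.115, -2.319, 0.002]
contact_force: [-0.3, -0.4, -0.2]
grip_width: -0.0002
gripper_force: 0.0
```

>>> play_rows(commands=[[[1,0,0,0.01,0],[1,0,0,0.02,0],[1,0,0,0.02,0]]])

```text
clock: 21.95
tcp_pos: [0.5493, -0.2095, 0.0355]
orientation: [2.117, 2.321, 0.0]
contact_force: [-0.4, -0.6, -0.1]
grip_width: -0.0
gripper_force: 0.0
```

>>> play_rows(commands=[[[1,0,0,0.01,0],[1,0,0,0.018,0],[1,0,0,0.018,0]]])

```text
clock: 22.2
tcp_pos: [0.5491, -0.2095, 0.0317]
orientation: [-2.117, -2.321, 0.0]
contact_force: [-0.5, -0.7, -0.5]
grip_width: -0.0001
gripper_force: 0.0
```

>>> play_rows(commands=[[[1,0,-0.01,0.006,0],[1,0,-0.02,0.006,0],[1,0,-0.03,0.006,0],[1,0,-0.04,0.006,0],[1,0,-0.05,0.006,0],[1,0,-0.06,0.006,0],[1,0,-0.07,0.006,0],[1,0,-0.08,0.006,0],[1,0,-0.09,0.006,0],[1,0,-0.1,0.006,0],[1,0,-0.11,0.006,0],[1,0,-0.12,0.006,0]]])

```text
clock: 23.2
tcp_pos: [0.5252, -0.2118, 0.0307]
orientation: [2.117, 2.321, 0.0]
contact_force: [-0.3, -0.6, 0.0]
grip_width: -0.0002
gripper_force: 0.1
```

```bash
python3 -c "
from h import *
print(now()); wr(); seen(.3)"
```

```text
(23.2, array([-3.6, 41. , 30.7]), 'yaw err', np.float64(-0.00012877601571513464), -0.00019119776948249041, array([-0.3, -0.6,  0. ]))
wrist 0.92 2614 [32.7, 0.0, 118.4, 59.2] [-72. 137.  73.] -89.0 -60.0
wrist 0.56 5688 [110.1, 256.8, 263.0, 306.1] [-46.  39.  73.] -76.0 -11.0
scene 0.51 50 [   5. -147.] [308. 174. 322. 186.]
scene 0.48 36 [   4. -167.] [311. 171. 328. 177.]
scene 0.47 111 [-42.  37.] [285. 196. 310. 207.]
scene 0.39 60 [  -2. -126.] [305. 180. 320. 187.]
top 0.79 204 [  -0. -162.] [401. 174. 414. 204.]
top 0.79 255 [-114.  161.] [266. 241. 286. 272.]
top 0.69 235 [   0. -125.] [389. 177. 399. 204.]
top 0.53 219 [  -0. -143.] [395. 177. 404. 205.]
top 0.4 541 [-131. -175.] [407. 236. 438. 252.]
```

The cell moves with the tool; continue.

>>> play_rows(commands=[[[1,0,-0.01,0,0],[1,0,-0.02,0,0],[1,0,-0.03,0,0],[1,0,-0.04,0,0],[1,0,-0.05,0,0],[1,0,-0.06,0,0],[1,0,-0.07,0,0],[1,0,-0.08,0,0],[1,0,-0.09,0,0],[1,0,-0.1,0,0],[1,0,-0.1,0,0]]])

```text
clock: 24.42
tcp_pos: [0.5049, -0.2137, 0.0307]
orientation: [-2.117, -2.321, 0.0]
contact_force: [0.4, -1.2, 1.2]
grip_width: -0.0004
gripper_force: 0.4
```

```bash
python3 -c "
from h import *
print(now()); wr(); seen(.3)"
```

```text
(24.4167, array([-24. ,  41. ,  30.7]), 'yaw err', np.float64(-0.00038653620651978027), -0.00037034818489679855, array([ 0.4, -1.2,  1.2]))
wrist 0.84 5040 [120.9, 259.3, 260.9, 305.2] [-64.  38.  73.] -91.0 -32.0
wrist 0.79 2611 [74.5, 0.0, 160.1, 59.2] [-77. 138.  73.] -94.0 -65.0
scene 0.63 30 [   1. -149.] [308. 176. 325. 182.]
scene 0.54 101 [-131.  190.] [286. 247. 297. 257.]
scene 0.43 57 [ -10. -126.] [309. 177. 322. 189.]
top 0.8 179 [-113.  159.] [268. 244. 288. 268.]
top 0.78 235 [   2. -144.] [391. 174. 405. 206.]
top 0.77 161 [   1. -162.] [401. 173. 414. 204.]
top 0.64 216 [  -0. -125.] [387. 178. 401. 204.]
```

>>> play_rows(commands=[[[1,0,-0.01,0,0],[1,0,-0.02,0,0],[1,0,-0.03,0,0],[1,0,-0.04,0,0],[1,0,-0.05,0,0],[1,0,-0.06,0,0],[1,0,-0.07,0,0],[1,0,-0.07,0,0]]])

```text
clock: 25.38
tcp_pos: [0.4907, -0.2149, 0.0306]
orientation: [-2.117, -2.32, 0.001]
contact_force: [0.3, 0.0, -0.1]
grip_width: 0.0004
gripper_force: 0.0
```

```bash
python3 -c "
from h import *
print(now()); wr(.045); seen(.3)"
```

```text
(25.3833, array([-38.2,  41.1,  30.6]), 'yaw err', np.float64(-0.00033498656732595944), 0.0004015445996286972, array([ 0.3,  0. , -0.1]))
wrist 0.94 3727 [150.3, 239.6, 261.1, 297.2] [-78.  33.  45.] -103.0 -47.0
wrist 0.83 2586 [103.7, 0.0, 187.8, 61.2] [-90. 143.  45.] -110.0 -76.0
scene 0.54 103 [-66.  24.] [295. 201. 313. 218.]
scene 0.49 73 [   5. -168.] [314. 172. 328. 178.]
scene 0.43 43 [  -1. -149.] [310. 173. 324. 185.]
top 0.79 175 [   0. -125.] [389. 176. 399. 204.]
top 0.59 206 [  -1. -143.] [395. 176. 406. 206.]
top 0.55 201 [-112.  159.] [267. 242. 285. 270.]
top 0.52 210 [   2. -162.] [402. 174. 413. 204.]
```

The cell seems to lie in the tray (x≈−103…−47). I retract up and away to check.

>>> play_rows(commands=[[[1,0,0.03,-0.1,0],[1,0,0.03,-0.25,0],[1,0,0.03,-0.4,0],[1,0.15,0.03,-0.45,0],[1,0.3,0.03,-0.45,0],[1,0.45,0.03,-0.45,0],[1,0.6,0.03,-0.45,0],[1,0.75,0.03,-0.45,0],[1,0.9,0.03,-0.45,0],[1,1,0.03,-0.45,0],[1,1,0.03,-0.45,0],[1,1,0.03,-0.45,0]]])

```text
clock: 26.68
tcp_pos: [0.4792, -0.014, 0.1209]
orientation: [2.113, 2.324, 0.0]
contact_force: [0.6, 0.1, -0.1]
grip_width: -0.0002
gripper_force: 0.0
```

```bash
python3 - <<'E'
from h import *
print(now()); seen(.2)
for c in("top","scene"):
    p=viewer.grab_frame(c)
    for d in viewer.trace(p,"cell_a"):
        v,u=np.nonzero(d["pixels"])
        if len(u)>700: continue
        P=np.c_[u,v]; l=lambda uv,z:(R.from_euler("z",-pose[2]).apply(at_z(p,uv,z)-[pose[0],pose[1],0])*1e3)
        L=l(P,.0375); m=L.mean(0)
        if m[0]<-40 and m[1]<110:
            e=L[:,:2]-m[:2]; U,S,V=np.linalg.svd(e,full_matrices=False); t=e@V[0]
            print(c,"tray cell",d["score"],m.round(0),L[:,:2].min(0).round(0),L[:,:2].max(0).round(0),"len",np.ptp(t).round(0),"wid",np.ptp(e@V[1]).round(0),V[0].round(2))
E
```

```text
(26.6833, array([-31.3, 242.2, 120.9]), 'yaw err', np.float64(0.0029283230945269106), -0.0001921994906576669, array([ 0.6,  0.1, -0.1]))
scene 0.53 55 [   8. -167.] [311. 173. 329. 178.]
scene 0.53 154 [-127.  185.] [285. 244. 297. 260.]
scene 0.52 310 [-137. -159.] [346. 180. 366. 202.]
scene 0.42 93 [   7. -125.] [303. 176. 317. 188.]
scene 0.41 124 [-64.  23.] [297. 199. 315. 218.]
scene 0.4 42 [   5. -149.] [309. 174. 320. 184.]
top 0.79 224 [-72.  33.] [325. 220. 336. 243.]
top 0.72 190 [   1. -162.] [404. 174. 412. 204.]
top 0.71 163 [   2. -143.] [395. 175. 405. 206.]
top 0.65 219 [   1. -125.] [388. 176. 398. 206.]
top 0.49 210 [-113.  159.] [267. 241. 289. 269.]
top tray cell 0.64 [-73.  33.  38.] [-105.   22.] [-41.  44.] len 65.0 wid 19.0 [-1.    0.07]
scene tray cell 0.42 [-62.  21.  37.] [-100.   -4.] [-23.  44.] len 87.0 wid 22.0 [-0.91  0.41]
```

The top view gives a centre at (−73, 33), but scene triangulation puts it near z≈50. The cell leans with its far end still on the ramp edge, so I go back and push it about 20 mm further.

>>> play_rows(commands=[[[1,-0.15,0.03,0,0],[1,-0.3,0.03,0,0],[1,-0.45,0.03,0,0],[1,-0.6,0.03,0,0],[1,-0.75,0.03,0,0],[1,-0.9,0.03,0,0],[1,-1,0.04,0,0],[1,-1,0.04,0,0],[1,-1,0.04,0.1,0],[1,-1,0.04,0.15,0],[1,-1,0.04,0.15,0]]])

```text
clock: 28.0
tcp_pos: [0.5033, -0.2126, 0.0884]
orientation: [-2.114, -2.318, 0.002]
contact_force: [-0.5, -0.5, -0.6]
grip_width: 0.0
gripper_force: 0.0
```

```bash
python3 -c "
from h import *
print(now()); wr(.05); print(to([-22,36,31]))"
```

```text
(28.0, array([-25.4,  42.2,  88.4]), 'yaw err', np.float64(0.00037554598724177934), 4.631311426323201e-05, array([-0.5, -0.5, -0.6]))
wrist 0.66 2457 [99.9, 0.0, 187.2, 69.7] [-96. 150.  50.] -123.0 -76.0
wrist 0.59 2766 [159.9, 205.6, 254.4, 251.7] [-71.  34.  50.] -102.0 -41.0
[-0.03   0.009  0.297]
```

Descend to the same height, then push.

>>> play_rows(commands=[[[1,-0.03,0.012,0.1,0],[1,-0.03,0.012,0.2,0],[1,-0.03,0.012,0.25,0],[1,-0.03,0.012,0.275,0],[1,-0.03,0.012,0.283,0],[1,-0.03,0.012,0.283,0],[1,-0.03,0.012,0.283,0]]])

```text
clock: 28.68
tcp_pos: [0.5091, -0.2193, 0.035]
orientation: [2.116, 2.32, 0.001]
contact_force: [0.3, 0.3, -0.1]
grip_width: -0.0002
gripper_force: 0.0
```

```bash
python3 -c "
from h import *
print(now())"
```

```text
(28.6833, array([-20.3,  35. ,  35. ]), 'yaw err', np.float64(0.0002324239962582103), -0.00024117488673016546, array([ 0.3,  0.3, -0.1]))
```

>>> play_rows(commands=[[[1,0,-0.01,0.008,0],[1,0,-0.03,0.008,0],[1,0,-0.05,0.008,0],[1,0,-0.07,0.008,0],[1,0,-0.09,0.008,0],[1,0,-0.11,0.008,0],[1,0,-0.125,0.008,0],[1,0,-0.14,0.008,0],[1,0,-0.155,0.008,0],[1,0,-0.17,0.008,0],[1,0,-0.185,0.008,0],[1,0,-0.195,0.008,0]]])

```text
clock: 29.68
tcp_pos: [0.4691, -0.2229, 0.0325]
orientation: [-2.117, -2.321, 0.0]
contact_force: [0.1, -0.3, -0.8]
grip_width: 0.0001
gripper_force: 0.0
```

>>> play_rows(commands=[[[1,0,0,0,0],[1,0,0,0,0],[1,0,0.05,-0.1,0],[1,0,0.1,-0.25,0],[1,0,0.1,-0.4,0],[1,0.15,0.1,-0.5,0],[1,0.3,0.1,-0.5,0],[1,0.5,0.1,-0.5,0],[1,0.7,0.1,-0.5,0],[1,0.9,0.1,-0.5,0],[1,1,0.1,-0.5,0],[1,1,0.1,-0.5,0]]])

```text
clock: 30.68
tcp_pos: [0.471, -0.0161, 0.1331]
orientation: [-2.107, -2.33, -0.003]
contact_force: [0.6, -0.1, 0.1]
grip_width: 0.0
gripper_force: 0.0
```

```bash
cat > tri.py <<'E'
from h import *
print(now()); seen(.2)
l=lambda p,uv,z:(R.from_euler("z",-pose[2]).apply(at_z(p,uv,z)-[pose[0],pose[1],0])*1e3)
for z in (.0375,.045,.052):
  for c in("top","scene"):
    p=viewer.grab_frame(c)
    for d in viewer.trace(p,"cell_a"):
        v,u=np.nonzero(d["pixels"])
        if len(u)>400: continue
        L=l(p,np.c_[u,v],z); m=L.mean(0)
        if m[0]<-40 and -60<m[1]<110:
            e=L[:,:2]-m[:2]; V=np.linalg.svd(e,full_matrices=False)[2]
            print(c,round(d["score"],2),m.round(0),L[:,:2].min(0).round(0),L[:,:2].max(0).round(0),"len",np.ptp(e@V[0]).round(0))
E
python3 tri.py
```

```text
(30.6833, array([-39.7, 240.9, 133.1]), 'yaw err', np.float64(0.00833268791307025), 2.2383317249953977e-05, array([ 0.6, -0.1,  0.1]))
scene 0.51 84 [   6. -125.] [302. 180. 320. 189.]
scene 0.47 118 [-76.  36.] [296. 207. 318. 220.]
scene 0.47 59 [  10. -167.] [310. 174. 327. 179.]
top 0.78 237 [-76.  35.] [322. 220. 335. 245.]
top 0.75 209 [  -0. -143.] [395. 175. 405. 207.]
top 0.51 220 [   1. -161.] [401. 175. 411. 204.]
top 0.5 216 [-114.  160.] [269. 243. 288. 270.]
top 0.49 212 [   3. -125.] [388. 176. 399. 202.]
top 0.6 [-76.  34.  38.] [-108.   25.] [-43.  44.] len 65.0
scene 0.53 [-73.  34.  37.] [-109.   17.] [-39.  50.] len 72.0
top 0.5 [-77.  35.  45.] [-108.   26.] [-45.  44.] len 63.0
top 0.6 [-76.  35.  52.] [-108.   25.] [-44.  45.] len 64.0
scene 0.57 [-82.  49.  52.] [-113.   37.] [-51.  60.] len 62.0
```

Both cameras now agree at z≈38 mm: the cell lies flat in the tray at (−76, 35), and the three round cells are in the trough. Handing in.

```bash
python3 -c "
from h import *
print(r.hand_in())"
```

```text
the job is handed in; nothing more can be done
None
```

The job is handed in: by my camera measurements, the three round cells lie in the trough and the squashed cell lies flat in the reject tray; `r.hand_in()` returned no verdict.

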